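# Empty a parts bin into a dish and slide the dish under the inspection light

### The job

Tip the three brass standoffs out of the small grey parts bin into the round steel dish and stand the empty bin back upright on the bench. Then slide the dish along the bench, without lifting it, until it sits wholly on the round black pad under the ring light, with all three standoffs still in it. Do not bump the light, and leave the phone, bottle, screwdriver and carton where they are.

Things in the scene. Friction and masses are not known exactly. Their poses are not given: they have to be found in the camera images.
- bin: loose open-topped grey bin, 100 (x) by 52 (y), 45 high, walls and floor 3 thick, 70 g. Origin: centre of underside, z up. Spout end at -x, roughly towards the robot at the start: there (x -50 to -14) the sides are 28 high, and inside a gentle ramp rises from the floor at x = 0 to a lip 13 high at x = -50; pieces slide out over the lip when that end is tipped down by about 50 degrees
- standoff1: brass hexagonal standoff, 14 across corners, 15 long, 15 g, loose in the bin. Origin: its centre; z along its length
- standoff2: a second standoff, the same
- standoff3: a third standoff, the same
- dish: loose round steel dish, 110 outer diameter, 30 high, upright walls and floor 3 thick, 150 g, open at the top, standing on the bench. Origin: centre of its underside, z up
- pad_center (a point): centre of the round black rubber pad, 140 diameter and flush with the bench. Concentric above it hangs the ring light: 200 outer and 140 inner diameter, its underside 166 and its top 186 above the bench. z up, x towards the light's post
- light: the whole fixed light stand; origin and axes as pad_center. Its post (16 thick) stands on a base plate (100 by 130, 14 high) centred 165 along +x from the pad centre, on the side away from the robot; an arm 22 wide joins post and ring at the ring's height (top 190)
- phone: bystander: black phone lying flat, 148 (x) by 72 (y) by 9; origin at the centre of its underside
- flux: bystander: white plastic bottle, 38 diameter, 85 high; origin at the centre of its underside
- driver: bystander: screwdriver lying on the bench, about 150 long along its x
- carton: bystander: orange and white carton, 100 (x) by 170 (y) by 46 high; origin at the centre of its underside

How it is judged (in metres and radians):
On the way, in this order (a step that is already met when the one before it is completed fails the run):
1. all three standoffs lie in the dish (horizontal distance between each of standoff1, standoff2, standoff3 and dish below 0.053 m and height (world z) of each of standoff1, standoff2, standoff3 below 0.035 m), for 0.2 s.
2. the empty bin stands upright on the bench, with the standoffs in the dish (all of step 1 and angle between bin's own z axis and vertical below 0.09 rad and height (world z) of bin below 0.004 m and linear speed of bin below 0.02 m/s), for 0.2 s.
3. the dish sits wholly on the pad, with the standoffs in it (all of step 1 and horizontal distance between dish and pad_center below 0.017 m and height (world z) of dish below 0.004 m and angle between dish's own z axis and vertical below 0.05 rad and linear speed of dish below 0.02 m/s), for 0.2 s.
At the end, for the whole second after the job is handed in: All three standoffs lie in the dish (centres within 53 mm of the dish's axis and under 35 mm high); the dish stands flat and at rest on the bench with its centre within 17 mm of the pad's centre; the bin stands upright (within 5 degrees) and at rest on the bench (all of step 3 and angle between bin's own z axis and vertical below 0.09 rad and height (world z) of bin below 0.004 m and linear speed of bin below 0.02 m/s); the robot touches nothing.
It fails at once if the dish is lifted (over 12 mm) or tilted (over 11 degrees) (height (world z) of dish above 0.012 m or angle between dish's own z axis and vertical above 0.2 rad).
It fails at once if the light is bumped (over 8 N) (contact force between light and anything else above 8 N).
It fails at once if the phone, bottle, screwdriver or carton is moved by more than 20 mm (distance of any of phone, flux, driver, carton from where it was at the start of the episode above 0.02 m).
It also fails if it takes over 72 s, if anything falls off the work surface, if the arm or the gripper's body presses on something with over 40 N, if the wrist force passes 120 N, or if a joint passes its speed limit or range.

### The arm

A 6-joint arm with a two-finger parallel gripper is mounted at the origin on the work surface. World frame = base frame: x ahead of the robot, y to its left, z up, the work surface at z = 0. Lengths are in mm, angles in degrees, forces in N, time in s.
With the tool pointing down it reaches from about 300 to 850 mm from the base axis. Payload 4.2 kg.
Tool frame: the origin (TCP) lies at the very end of the fingers, on their centre line; the grasp point (between the pads) lies 19 mm behind it; z points along the fingers, y is the line along which they close (so a half turn about z gives the same grasp; the last joint's range is limited). The gripper opens to 91 mm and grips with 3 to 60 N. Pads are 32 mm wide; open, the fingers measure 118 mm over their backs; the gripper's body (76 mm by 178 mm) begins 60 mm behind the grasp point.
Start: joints at [-65.947, 18.312, 89.639, -0, 72.044, -1.146], TCP at [244.816, -520.296, 213.976] pointing down, gripper open.
Joint ranges: [-177.97, 177.97], [-48.28, 115.42], [12.27, 149.76], [-77.06, 257.06], [2.81, 150.46], [-146.56, 146.56]. Speed limits (degrees/s): [147.25, 147.25, 180, 180, 180, 180].

### API

Orientations are given as [roll, pitch, yaw] about the fixed x, y, z axes, in that order (R = Rz(yaw) Ry(pitch) Rx(roll)).
In Python, from workcell import env, grab_frame gives the robot as it stands. The module is installed in compiled form; this text tells all that it offers.
- The arm moves only by the tool move_arm, never from a script. Its argument "plan" is a list of rows, each an object of numbers: "tx", "ty", "tz": the shift along the tool's x, y, z in cm; "wx", "wy", "wz": the turn, a rotation vector about the tool's x, y, z in rad. In form: [{"tx": .., "ty": .., "tz": .., "wx": .., "wy": .., "wz": ..}, ...]. A call has 1 to 12 rows; each row shifts and turns the commanded pose from where the row before left it, along the tool's axes as they then stand; what a row does not reach is not made up. A row lasts 1/12 s, in which the tool goes at most 41.7 mm and 7.16 degrees, less where a joint would pass 70% of its speed; a pose out of reach is approached as far as the arm can. A call is refused whole if a number of a shift passes 4.17 or a number of a turn 0.125, either way. A call with a gripper value outside its range is refused whole. "gripper" is the finger opening in cm, from 0 to 9.12, set as the call begins (left out, the last holds). The fingers move at their own pace and stop on an object; "force" is the grip in N (left out, the last holds). Time passes only in rows, so rows that do not move let the fingers close. It gives the time, the measured TCP pose, the force, the opening and the grip force at its end, in the units of the state.
- env.state(): the state, without advancing time (a new reading comes with each control period).
- grab_frame(name): name is "scene" or "top" or "wrist"; returns a dict with "color" (400x640x3 uint8, red, green, blue), "vfov" (degrees; the focal length in pixels is half the picture's height over the tangent of half this angle, whatever the lens; pixels are square), "cx", "cy" (the principal point, pixels), "view" (4x4, takes a point from world to camera coordinates). Camera axes: x right, y up, looking along -z (the intrinsics and any distortion apply to the point x, -y, -z); pixel columns grow to the right and rows downward; lengths in mm; the calibration is good to about 2 mm. A picture is of the moment at which its call begins. There is no depth.
- env.job_done(): hands the job in; it is judged then, once.
The state is a dict: "time_s": time; "qpos": joint angles; "qvel": joint speeds; "effort": joint torques, N m; "ee_pos": TCP position; "ee_rot": TCP orientation; "force": force on the tool from outside, world axes, zero at the start; "torque": the same for the moment, N m; "gripper_width": finger opening in mm; "gripper_force": force on a finger pad.
Only numpy, scipy, OpenCV 4.12 (cv2) and the standard library are available. Lean on these libraries where they do the work, as an engineer would, in place of code of your own. Each camera call takes 0.05 s, during which the arm holds its last target. There are 200 camera calls.

## Working session

There is one attempt and no reset: what is moved stays moved. The work goes in short steps, Python scripts to look and compute and a tool call to move; the robot and the scene stay as the last step left them, time stands still between calls to the robot, and variables do not carry over. Pictures are saved under pics/ and viewed, at most 10 in all, crops included, and the job is handed in when it is done.

Besides the shell and the picture viewer there is one more tool, called in YAML: its name, and indented under it one key for each argument. move_arm: Moves the arm, as the interface text tells. Its arguments: {"type":"object","properties":{"plan":{"type":"array","items":{"type":"object","properties":{"tx":{"type":"number"},"ty":{"type":"number"},"tz":{"type":"number"},"wx":{"type":"number"},"wy":{"type":"number"},"wz":{"type":"number"}}}},"gripper":{"type":"number"},"force":{"type":"number"}},"required":["plan"]}

```bash
mkdir -p pics; cat > h.py <<'E'
import numpy as np, cv2
from workcell import env, grab_frame
def ray(f,u,v):
    h=f["color"].shape[0]; F=h/2/np.tan(np.radians(f["vfov"])/2)
    V=np.array(f["view"]); R=V[:3,:3]; o=-R.T@V[:3,3]
    return o, R.T@np.array([(u-f["cx"])/F, -(v-f["cy"])/F, -1.])
def onz(f,u,v,z):
    o,d=ray(f,u,v); return o+d*(z-o[2])/d[2]
def save(f,n): cv2.imwrite(f"pics/{n}.png",f["color"][:,:,::-1])
E
python3 - <<'E'
from h import *
fs=[]
for n in("scene","top"):
    f=grab_frame(n); print(n,{k:v for k,v in f.items() if k!="color"}); fs.append(f["color"])
    cv2.imwrite(f"pics/{n}0.png",f["color"][:,:,::-1])
print(env.state())
E
```

```text
scene {'vfov': 56.76540207157579, 'cx': 319.5277080701869, 'cy': 201.5075984140387, 'view': array([[ 7.85529724e-01,  6.18591491e-01, -1.69593686e-02,
        -4.54155825e+02],
       [-3.30587095e-01,  4.42654171e-01,  8.33528318e-01,
         1.36653018e+02],
       [ 5.23120660e-01, -6.49154721e-01,  5.52216373e-01,
        -1.22165306e+03],
       [ 0.00000000e+00,  0.00000000e+00,  0.00000000e+00,
         1.00000000e+00]])}
top {'vfov': 48.269086898488155, 'cx': 312.32747727428756, 'cy': 199.7254154781837, 'view': array([[ 6.09212699e-03, -9.99957849e-01, -6.86921122e-03,
        -1.51241899e+00],
       [ 9.88788713e-01,  4.99889181e-03,  1.49237703e-01,
        -5.77269322e+02],
       [-1.49197074e-01, -7.70137355e-03,  9.88777489e-01,
        -1.02891976e+03],
       [ 0.00000000e+00,  0.00000000e+00,  0.00000000e+00,
         1.00000000e+00]])}
{'time_s': 0.1, 'qpos': array([-6.59480310e+01,  1.83486631e+01,  8.96979311e+01, -1.54109963e-03,
        7.20435038e+01, -1.14473099e+00]), 'qvel': array([ 0.03377232, -0.02514556, -0.0430255 ,  0.03766855, -0.04372594,
       -0.06111967]), 'effort': array([-4.24611881e-04, -4.13331020e+01, -2.32510221e+01,  7.27915415e-02,
        4.21492488e-02, -5.69170481e-05]), 'ee_pos': array([ 244.6190325 , -519.88961556,  213.20754327]), 'ee_rot': array([-1.79909891e+02, -3.34983653e-04,  2.51971760e+01]), 'force': array([-0.63180007,  0.17950242, -0.18339933]), 'torque': array([ 0.01596328, -0.00788286,  0.00310123]), 'gripper_force': 0.0, 'gripper_width': 91.30479291355941}
```

View pics/top0.png

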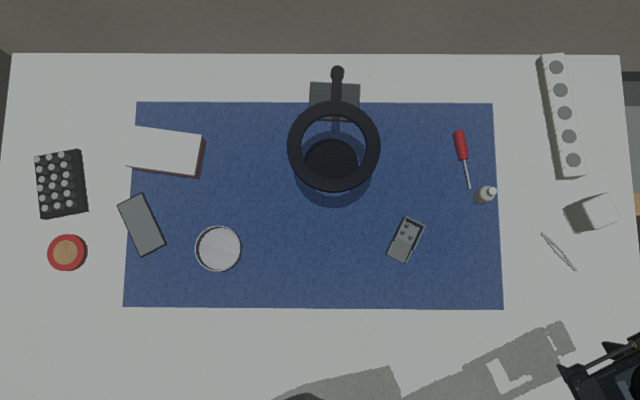

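View pics/scene0.png

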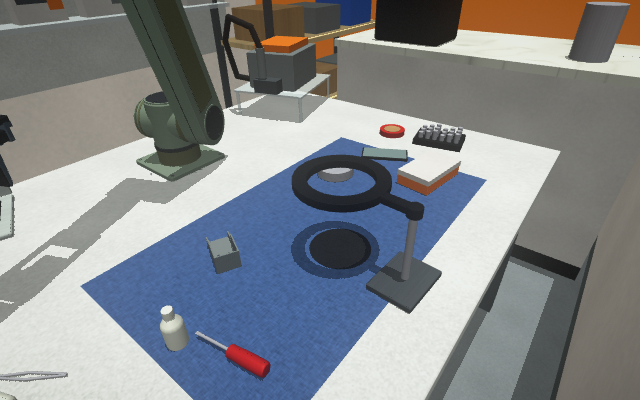

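The top view shows the dish at about (218,248), the bin at (405,240) with its spout towards the lower left, the ring at (334,146) and the phone at (141,224). In the scene view the pad is a dark ellipse at about (340,249).

```bash
python3 - <<'E'
from h import *
t=grab_frame("top"); s=grab_frame("scene")
def blobs(f,mask,roi,z,name,minA=60):
    m=np.zeros(mask.shape,np.uint8); x0,y0,x1,y1=roi; m[y0:y1,x0:x1]=mask[y0:y1,x0:x1]*255
    cs,_=cv2.findContours(m,cv2.RETR_EXTERNAL,cv2.CHAIN_APPROX_NONE)
    for c in sorted(cs,key=cv2.contourArea)[::-1][:3]:
        if cv2.contourArea(c)<minA: continue
        P=np.array([onz(f,u,v,z)[:2] for u,v in c[:,0,:]],np.float32)
        (cc,sz,a)=cv2.minAreaRect(P); e=cv2.fitEllipse(P)
        print(name,cv2.contourArea(c),c[:,0].min(0),c[:,0].max(0),"rect",np.round(cc),np.round(sz),round(a,1),"ell",np.round(e[0],1),np.round(e[1],1)); 
        print("  box",np.round(cv2.boxPoints((cc,sz,a))).tolist())
def hsv(f): return cv2.cvtColor(f["color"],cv2.COLOR_RGB2HSV)
H=hsv(t); nb=~((H[...,0]>95)&(H[...,0]<128)&(H[...,1]>90))
blobs(t,nb,(185,215,255,280),30,"dish")
blobs(t,nb,(375,205,435,275),28,"bin z28")
blobs(t,nb,(375,205,435,275),45,"bin z45")
blobs(t,nb,(105,185,172,262),9,"phone"); blobs(t,nb,(126,115,210,182),46,"carton")
blobs(t,nb,(470,175,502,210),85,"flux"); blobs(t,nb,(450,120,475,195),10,"driver")
V=t["color"].max(2); blobs(t,V<48,(280,95,390,205),186,"ring")
V=s["color"].max(2); blobs(s,V<48,(295,222,385,280),0,"pad")
for n in((405,240),(218,248)): print(n,H[n[1],n[0]])
print(s["color"][249,340],s["color"][249,300],t["color"][160,330],t["color"][105,335])
A=cv2.resize(t["color"][200:280,365:445],(480,480),interpolation=cv2.INTER_CUBIC)
B=cv2.resize(s["color"][210:290,290:390],(600//2,480//2),interpolation=cv2.INTER_CUBIC)
C=np.zeros((480,790,3),np.uint8);C[:,:480]=A;C[:240,485:785]=B
cv2.imwrite("pics/crop.png",C[:,:,::-1])
E
```

```text
dish 1717.5 [194 225] [241 271] rect [462. 228.] [110. 113.] 0.4 ell [461.2 228.6] [110.5 113.5]
  box [[406.0, 285.0], [407.0, 171.0], [517.0, 172.0], [516.0, 286.0]]
bin z28 1004.0 [386 216] [425 263] rect [ 484. -222.] [ 59. 106.] 63.5 ell [ 485.1 -222.3] [ 62.9 128. ]
  box [[423.0, -225.0], [519.0, -272.0], [545.0, -220.0], [450.0, -172.0]]
bin z45 1004.0 [386 216] [425 263] rect [ 483. -219.] [ 58. 105.] 63.5 ell [ 484.  -218.9] [ 61.9 125.9]
  box [[423.0, -221.0], [517.0, -268.0], [543.0, -216.0], [449.0, -170.0]]
phone 3217.5 [105 185] [166 261] rect [527. 439.] [192. 150.] 4.3 ell [521.3 456.3] [149.5 195.4]
  box [[425.0, 506.0], [437.0, 357.0], [628.0, 371.0], [617.0, 521.0]]
carton 3543.0 [126 115] [205 181] rect [708. 362.] [167. 195.] 2.9 ell [697.4 377.4] [151.  232.3]
  box [[620.0, 456.0], [629.0, 261.0], [796.0, 269.0], [787.0, 464.0]]
flux 471.5 [473 175] [501 209] rect [ 593. -402.] [64. 80.] 86.7 ell [ 588. -407.] [63.1 84.7]
  box [[551.0, -431.0], [631.0, -436.0], [635.0, -372.0], [555.0, -367.0]]
driver 392.0 [453 129] [471 189] rect [ 688. -377.] [155.  30.] 9.9 ell [ 717.  -371.9] [ 27.2 172.8]
  box [[609.0, -376.0], [614.0, -405.0], [767.0, -379.0], [762.0, -349.0]]
ring 6553.0 [287  95] [379 192] rect [671. -43.] [197. 197.] 43.6 ell [672.7 -42.7] [192.4 201.8]
  box [[532.0, -39.0], [667.0, -182.0], [810.0, -46.0], [674.0, 96.0]]
pad 890.0 [325 230] [370 268] rect [686. -34.] [102. 131.] 37.2 ell [685.5 -34.8] [ 89.  123.9]
  box [[605.0, -13.0], [685.0, -117.0], [766.0, -55.0], [687.0, 49.0]]
(405, 240) [ 86  16 113]
(218, 248) [108   8 151]
[39 42 46] [45 66 96] [31 34 37] [41 44 44]
```

View pics/crop.png

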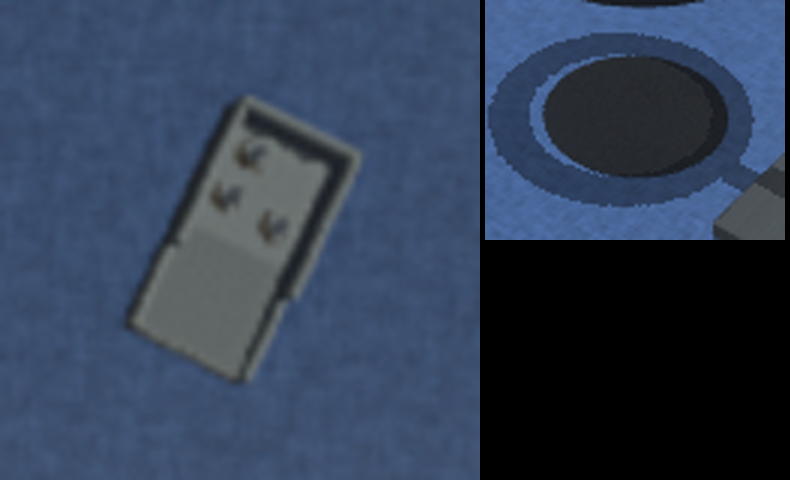

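The crop shows the bin's rear corners at crop (247,97) and (360,153) and its spout corners at (130,325) and (245,380). The three standoffs lie in the rear half. The pad is fully visible in the scene view, spanning u 309–371 and v 228–269.

```bash
python3 - <<'E'
from h import *
t=grab_frame("top"); s=grab_frame("scene")
px=lambda x,y:(365+(x+.5)/6-.5,200+(y+.5)/6-.5)
r=[onz(t,*px(*p),45) for p in((247,95),(361,153))]; q=[onz(t,*px(*p),28) for p in((128,325),(245,381))]
print(np.round(r),np.round(q))
rc=sum(r)/2; qc=sum(q)/2; d=(rc-qc)[:2]; print("len",np.hypot(*d),"yaw",np.degrees(np.arctan2(d[1],d[0])),"w",np.linalg.norm(r[0]-r[1]),np.linalg.norm(q[0]-q[1]),"centre",(rc+qc)[:2]/2)
H=cv2.cvtColor(s["color"],cv2.COLOR_RGB2HSV)
m=np.zeros((400,640),np.uint8); m[224:274,300:378]=((H[...,1]<75)&(H[...,2]<75))[224:274,300:378]*255
c=max(cv2.findContours(m,0,1)[0],key=cv2.contourArea)
P=np.array([onz(s,u,v,0)[:2] for u,v in c[:,0]],np.float32); print("pad",cv2.contourArea(c),c[:,0].min(0),c[:,0].max(0),cv2.fitEllipse(P),cv2.minEnclosingCircle(P))
print("phone corners",[np.round(onz(t,*p,9)[:2]).tolist() for p in((117,205),(141,193),(166,243),(141,256))])
print("ring l/r/bottom", [np.round(onz(t,*p,176)).tolist() for p in((287,146),(381,146),(334,192))])
E
```

```text
[[ 540. -221.   45.]
 [ 517. -266.   45.]] [[ 450. -175.   28.]
 [ 428. -221.   28.]]
len 100.77480289524377 yaw -26.801659642954856 w 49.98419744300132 50.90393004141714 centre [ 483.93981442 -220.59119928]
pad 1833.5 [310 229] [370 268] ((670.1122436523438, -42.854496002197266), (134.59088134765625, 136.5087127685547), 126.61920928955078) ((670.3654174804688, -42.62248611450195), 69.23152160644531)
phone corners [[567.0, 487.0], [597.0, 429.0], [473.0, 360.0], [441.0, 419.0]]
ring l/r/bottom [[673.0, 56.0, 176.0], [674.0, -145.0, 176.0], [574.0, -45.0, 176.0]]
```

```bash
cat >> h.py <<'E'
from scipy.spatial.transform import Rotation as Ro
def go(p,yaw,tilt=0,cur=None):
    """turn first (rotvec, tool axes), then shift in cm in turned axes; tilt leans fingers towards tool +x"""
    s=cur or env.state(); R0=Ro.from_euler('xyz',s["ee_rot"],degrees=True)
    R1=Ro.from_euler('xyz',[180,0,yaw],degrees=True)*Ro.from_rotvec([0,np.radians(tilt),0])
    w=(R0.inv()*R1).as_rotvec(); d=R1.inv().apply(np.array(p)-s["ee_pos"])/10
    print("turn",np.round(w,4),"rows>=%.1f"%(np.linalg.norm(w)/.125),"shift",np.round(d,3),"rows>=%.1f"%(np.linalg.norm(d)/4.17))
E
python3 -c "
from h import *
go([500,-229,90],-26.8)"
```

```text
turn [-5.000e-04  2.000e-04  9.076e-01] rows>=7.3 shift [  9.654 -37.494  12.369] rows>=9.7
```

move_arm:
  plan:
    - {"wz":0.1135}
    - {"wz":0.1135}
    - {"wz":0.1135}
    - {"wz":0.1135}
    - {"wz":0.1135}
    - {"wz":0.1135}
    - {"wz":0.1135}
    - {"wz":0.1135}
    - {}
  gripper: 9.12

```text
schema error: expected keys tx, ty, tz, wx, wy, wz
```

move_arm:
  plan:
    - {"tx":0.8,"ty":-3.1,"tz":1}
    - {"tx":0.8,"ty":-3.1,"tz":1}
    - {"tx":0.8,"ty":-3.1,"tz":1}
    - {"tx":0.8,"ty":-3.1,"tz":1}
    - {"tx":0.8,"ty":-3.1,"tz":1}
    - {"tx":0.8,"ty":-3.1,"tz":1}
    - {"tx":0.8,"ty":-3.1,"tz":1}
    - {"tx":0.8,"ty":-3.1,"tz":1}
    - {"tx":0.8,"ty":-3.1,"tz":1}
    - {"tx":0.8,"ty":-3.1,"tz":1}
    - {"tx":0.8,"ty":-3.1,"tz":1}
    - {"tx":0.8,"ty":-3.1,"tz":1}

```text
schema error: expected keys tx, ty, tz, wx, wy, wz
```

```bash
python3 -c "
from h import *
s=env.state();print(s['time_s'],s['ee_pos'],s['ee_rot'],s['qpos']);go([500,-229,90],-26.8);go([500,-229,10],-26.8)
save(grab_frame('wrist'),'w1')"
```

```text
0.3 [ 244.77157085 -520.1397772   213.69486784] [-1.79970864e+02 -4.99291244e-04  2.51992928e+01] [-6.59451168e+01  1.83254038e+01  8.96604525e+01 -8.69626381e-05
  7.20432840e+01 -1.14438282e+00]
turn [-5.000e-04  2.000e-04  9.076e-01] rows>=7.3 shift [  9.654 -37.494  12.369] rows>=9.7
turn [-5.000e-04  2.000e-04  9.076e-01] rows>=7.3 shift [  9.654 -37.494  20.369] rows>=10.5
```

View pics/w1.png

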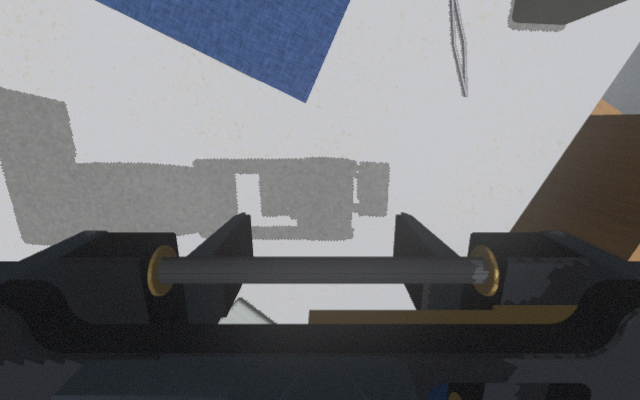

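The wrist view shows only the fingers, at about (235,260) and (410,260), over the bare bench. The moves were refused because every row needs all six keys.

move_arm:
  plan:
    - {"tx":0,"ty":0,"tz":0,"wx":0,"wy":0,"wz":0.1135}
    - {"tx":0,"ty":0,"tz":0,"wx":0,"wy":0,"wz":0.1135}
    - {"tx":0,"ty":0,"tz":0,"wx":0,"wy":0,"wz":0.1135}
    - {"tx":0,"ty":0,"tz":0,"wx":0,"wy":0,"wz":0.1135}
    - {"tx":0,"ty":0,"tz":0,"wx":0,"wy":0,"wz":0.1135}
    - {"tx":0,"ty":0,"tz":0,"wx":0,"wy":0,"wz":0.1135}
    - {"tx":0,"ty":0,"tz":0,"wx":0,"wy":0,"wz":0.1135}
    - {"tx":0,"ty":0,"tz":0,"wx":0,"wy":0,"wz":0.1135}
  gripper: 9.12

```text
time_s: 1.02
ee_pos: [244.8, -520.2, 214.0]
ee_rot: [-180.0, -0.0, -27.1]
force: [0.1, 0.3, -0.0]
gripper_width: 91.1
gripper_force: 0.0
```

move_arm:
  plan:
    - {"tx":0.8,"ty":-3.1,"tz":1,"wx":0,"wy":0,"wz":0}
    - {"tx":0.8,"ty":-3.1,"tz":1,"wx":0,"wy":0,"wz":0}
    - {"tx":0.8,"ty":-3.1,"tz":1,"wx":0,"wy":0,"wz":0}
    - {"tx":0.8,"ty":-3.1,"tz":1,"wx":0,"wy":0,"wz":0}
    - {"tx":0.8,"ty":-3.1,"tz":1,"wx":0,"wy":0,"wz":0}
    - {"tx":0.8,"ty":-3.1,"tz":1,"wx":0,"wy":0,"wz":0}
    - {"tx":0.8,"ty":-3.1,"tz":1,"wx":0,"wy":0,"wz":0}
    - {"tx":0.8,"ty":-3.1,"tz":1,"wx":0,"wy":0,"wz":0}
    - {"tx":0.8,"ty":-3.1,"tz":1,"wx":0,"wy":0,"wz":0}
    - {"tx":0.8,"ty":-3.1,"tz":1,"wx":0,"wy":0,"wz":0}
    - {"tx":0.8,"ty":-3.1,"tz":1,"wx":0,"wy":0,"wz":0}
    - {"tx":0.8,"ty":-3.1,"tz":1,"wx":0,"wy":0,"wz":0}

```text
time_s: 2.02
ee_pos: [499.3, -230.4, 93.6]
ee_rot: [180.0, -0.0, -26.8]
force: [0.2, -0.6, 0.1]
gripper_width: 91.1
gripper_force: 0.0
```

```bash
python3 -c "
from h import *
save(grab_frame('wrist'),'w2')
s=env.state();print(s['time_s'],s['ee_pos'],s['ee_rot'],s['qpos']);go([500,-229,10],-26.8)"
```

```text
2.0667 [ 501.96063948 -226.19434122   91.75532728] [-1.79793894e+02  5.88776644e-02 -2.66935217e+01] [-25.58056542  22.26283129 102.86789149   0.25319216  54.92440355
  90.96746374]
turn [-0.0036  0.001   0.0019] rows>=0.0 shift [-0.049  0.339  8.176] rows>=2.0
```

View pics/w2.png

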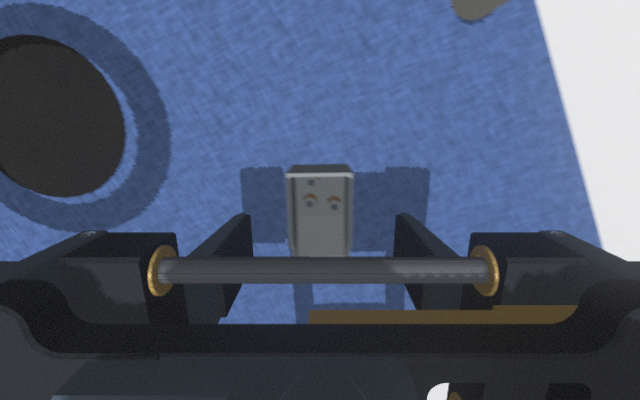

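The wrist view shows the bin squarely between the fingers, spanning columns 287–353 against a finger centre of about 322, with the three standoffs in the rear half. I'll descend and grip.

move_arm:
  plan:
    - {"tx":0,"ty":0.1,"tz":1.6,"wx":0,"wy":0,"wz":0}
    - {"tx":0,"ty":0.1,"tz":1.6,"wx":0,"wy":0,"wz":0}
    - {"tx":0,"ty":0.1,"tz":1.6,"wx":0,"wy":0,"wz":0}
    - {"tx":0,"ty":0,"tz":1.6,"wx":0,"wy":0,"wz":0}
    - {"tx":0,"ty":0,"tz":1.6,"wx":0,"wy":0,"wz":0}
    - {"tx":0,"ty":0,"tz":0,"wx":0,"wy":0,"wz":0}

```text
time_s: 2.57
ee_pos: [494.9, -233.5, 11.3]
ee_rot: [180.0, 0.3, -26.8]
force: [-0.1, 0.3, -0.5]
gripper_width: 91.4
gripper_force: 0.0
```

move_arm:
  plan:
    - {"tx":0,"ty":0,"tz":0,"wx":0,"wy":0,"wz":0}
    - {"tx":0,"ty":0,"tz":0,"wx":0,"wy":0,"wz":0}
    - {"tx":0,"ty":0,"tz":0,"wx":0,"wy":0,"wz":0}
    - {"tx":0,"ty":0,"tz":0,"wx":0,"wy":0,"wz":0}
    - {"tx":0,"ty":0,"tz":0,"wx":0,"wy":0,"wz":0}
    - {"tx":0,"ty":0,"tz":0,"wx":0,"wy":0,"wz":0}
    - {"tx":0,"ty":0,"tz":0,"wx":0,"wy":0,"wz":0}
    - {"tx":0,"ty":0,"tz":0,"wx":0,"wy":0,"wz":0}
    - {"tx":0,"ty":0,"tz":0,"wx":0,"wy":0,"wz":0}
    - {"tx":0,"ty":0,"tz":0,"wx":0,"wy":0,"wz":0}
    - {"tx":0,"ty":0,"tz":0,"wx":0,"wy":0,"wz":0}
    - {"tx":0,"ty":0,"tz":0,"wx":0,"wy":0,"wz":0}
  gripper: 4.5
  force: 25

```text
time_s: 3.57
ee_pos: [497.4, -234.4, 14.5]
ee_rot: [-180.0, -0.1, -26.8]
force: [0.2, 1.7, 6.6]
gripper_width: 52.1
gripper_force: 25.0
```

```bash
python3 -c "
from h import *
for i in range(3):
    grab_frame('wrist'); s=env.state(); print(s['ee_pos'],s['ee_rot'],s['force'])"
```

```text
[ 497.43063509 -234.41383178   14.56112382] [-1.79991440e+02 -6.28717054e-02 -2.68316365e+01] [0.23300049 1.52796454 6.23953649]
[ 497.42704865 -234.38400901   14.54781218] [-1.79990431e+02 -6.18118787e-02 -2.68307978e+01] [-0.29142084  0.67101877  4.74495287]
[ 497.41747458 -234.37984152   14.52418418] [-1.79989953e+02 -5.83217943e-02 -2.68313669e+01] [0.20255038 1.48335374 4.69084547]
```

move_arm:
  plan:
    - {"tx":0,"ty":0,"tz":-1,"wx":0,"wy":0,"wz":0}
    - {"tx":0,"ty":0,"tz":-2,"wx":0,"wy":0,"wz":0}
    - {"tx":0,"ty":0,"tz":-2,"wx":0,"wy":0,"wz":0}
    - {"tx":0,"ty":0,"tz":-3,"wx":0,"wy":0,"wz":0}
    - {"tx":0,"ty":0,"tz":-3,"wx":0,"wy":0,"wz":0}
    - {"tx":0,"ty":0,"tz":-3,"wx":0,"wy":0,"wz":0}
    - {"tx":0,"ty":0,"tz":0,"wx":0,"wy":0,"wz":0}
    - {"tx":0,"ty":0,"tz":0,"wx":0,"wy":0,"wz":0}

```text
time_s: 4.38
ee_pos: [497.6, -234.8, 155.8]
ee_rot: [180.0, -0.2, -26.8]
force: [0.3, -0.2, -1.7]
gripper_width: 51.9
gripper_force: 25.0
```

```bash
python3 -c "
from h import *
for i in range(3):
    f=grab_frame('scene'); s=env.state(); print(s['ee_pos'],s['ee_rot'],s['force'],s['gripper_width'])
save(f,'s2')
# pour pose: heading 26 deg, grasp point etc.
th=np.radians(55)
h=np.array([np.cos(np.radians(26.3)),np.sin(np.radians(26.3))])
# bin frame vectors in (h,z): bx=(cos,sin), bz=(-sin,cos); TCP in bin (18,0,12), lip (-50,13)
bx=np.array([np.cos(th),np.sin(th)]); bz=np.array([-np.sin(th),np.cos(th)])
d=68*bx-1*bz; low=-50*bx+50*bx-13*bz
print('tcp rel to lip',d,'underside corner rel lip',low)
lip_h=-15; D=np.array([461,228.5])
p=D+h*(lip_h+d[0]); z=50+d[1]; print(p,z)
go([p[0],p[1],180],26.3)
go([p[0],p[1],z],26.3,55)
"
```

```text
[ 496.4898208  -234.26671939  154.00261617] [ 1.79980911e+02  1.17756023e-02 -2.68240636e+01] [-0.02177993 -0.52832745 -1.04729257] 52.1213105794786
[ 495.93291709 -233.91453369  152.96081171] [ 1.79983619e+02  1.43083074e-01 -2.68235821e+01] [-0.25855546  0.13455778 -2.03518623] 51.75428999245814
[ 495.79361777 -233.83278335  152.45855271] [179.98547405   0.19503417 -26.8248603 ] [-0.59719376  0.53297144 -0.27279933] 51.74986874866306
tcp rel to lip [39.82234972 55.12876258] underside corner rel lip [10.64897658 -7.45649367]
[483.25289969 239.49806805] 105.12876257530039
turn [-0.0013  0.0033 -0.9272] rows>=7.4 shift [ 19.848 -42.989  -2.754] rows>=11.4
turn [ 0.4429  0.8913 -0.8538] rows>=10.5 shift [  7.507 -42.989  18.973] rows>=11.4
```

move_arm:
  plan:
    - {"tx":-1,"ty":0,"tz":0,"wx":0,"wy":0,"wz":0}
    - {"tx":-2.5,"ty":0,"tz":0,"wx":0,"wy":0,"wz":0}
    - {"tx":-2.5,"ty":0,"tz":0,"wx":0,"wy":0,"wz":0}
    - {"tx":-2,"ty":0,"tz":0,"wx":0,"wy":0,"wz":0}
    - {"tx":0,"ty":-1.3,"tz":0,"wx":0,"wy":0,"wz":-0.028}
    - {"tx":0,"ty":-2.6,"tz":0,"wx":0,"wy":0,"wz":-0.056}
    - {"tx":0,"ty":-2.6,"tz":0,"wx":0,"wy":0,"wz":-0.056}
    - {"tx":0,"ty":-2.6,"tz":0,"wx":0,"wy":0,"wz":-0.056}
    - {"tx":0,"ty":-2.6,"tz":0,"wx":0,"wy":0,"wz":-0.056}
    - {"tx":0,"ty":-2.6,"tz":0,"wx":0,"wy":0,"wz":-0.056}
    - {"tx":0,"ty":-2.6,"tz":0,"wx":0,"wy":0,"wz":-0.056}
    - {"tx":0,"ty":-2.6,"tz":0,"wx":0,"wy":0,"wz":-0.056}

```text
time_s: 5.53
ee_pos: [478.9, -11.1, 152.8]
ee_rot: [180.0, 0.2, -2.6]
force: [-0.4, 0.9, -1.6]
gripper_width: 52.2
gripper_force: 25.0
```

move_arm:
  plan:
    - {"tx":0,"ty":-2.6,"tz":0,"wx":0,"wy":0,"wz":-0.056}
    - {"tx":0,"ty":-2.6,"tz":0,"wx":0,"wy":0,"wz":-0.056}
    - {"tx":0,"ty":-2.6,"tz":0,"wx":0,"wy":0,"wz":-0.056}
    - {"tx":0,"ty":-2.6,"tz":0,"wx":0,"wy":0,"wz":-0.056}
    - {"tx":0,"ty":-2.6,"tz":0,"wx":0,"wy":0,"wz":-0.056}
    - {"tx":0,"ty":-2.6,"tz":0,"wx":0,"wy":0,"wz":-0.056}
    - {"tx":0,"ty":-2.6,"tz":0,"wx":0,"wy":0,"wz":-0.056}
    - {"tx":0,"ty":-2.6,"tz":0,"wx":0,"wy":0,"wz":-0.056}
    - {"tx":0,"ty":-1.3,"tz":0,"wx":0,"wy":0,"wz":-0.028}
    - {"tx":0,"ty":0,"tz":0,"wx":0,"wy":0,"wz":0}
    - {"tx":0,"ty":0,"tz":0,"wx":0,"wy":0,"wz":0}

```text
time_s: 6.45
ee_pos: [443.4, 203.4, 152.9]
ee_rot: [180.0, 0.2, 24.6]
force: [0.1, 0.1, -0.6]
gripper_width: 51.9
gripper_force: 25.0
```

```bash
python3 -c "
from h import *
grab_frame('scene');s=env.state(); print(s['time_s'],s['ee_pos'],s['ee_rot'],s['qpos'],s['gripper_width'])
go([483,239.5,150],26.3);go([483,239.5,107],26.3,55)"
```

```text
6.5 [443.86027166 202.90018111 153.15024447] [1.79962416e+02 1.21950327e-01 2.45149988e+01] [ 2.32438658e+01  1.34755694e+01  1.05979063e+02 -4.62040981e-02
  6.06664622e+01  8.87515047e+01] 52.076177723782145
turn [ 0.0006  0.0021 -0.0312] rows>=0.2 shift [ 5.13  -1.547  0.315] rows>=1.3
turn [ 0.0155  0.962  -0.0284] rows>=7.7 shift [-0.838 -1.547  6.85 ] rows>=1.7
```

The arm's outward tilt is limited by j5, which is now 60.7 with a minimum of 2.8. I'll turn the bin half round so the tilt goes inward instead.

move_arm:
  plan:
    - {"tx":0,"ty":0,"tz":0,"wx":0,"wy":0,"wz":-0.06}
    - {"tx":0,"ty":0,"tz":0,"wx":0,"wy":0,"wz":-0.12}
    - {"tx":0,"ty":0,"tz":0,"wx":0,"wy":0,"wz":-0.12}
    - {"tx":0,"ty":0,"tz":0,"wx":0,"wy":0,"wz":-0.12}
    - {"tx":0,"ty":0,"tz":0,"wx":0,"wy":0,"wz":-0.12}
    - {"tx":0,"ty":0,"tz":0,"wx":0,"wy":0,"wz":-0.12}
    - {"tx":0,"ty":0,"tz":0,"wx":0,"wy":0,"wz":-0.12}
    - {"tx":0,"ty":0,"tz":0,"wx":0,"wy":0,"wz":-0.12}
    - {"tx":0,"ty":0,"tz":0,"wx":0,"wy":0,"wz":-0.12}
    - {"tx":0,"ty":0,"tz":0,"wx":0,"wy":0,"wz":-0.12}
    - {"tx":0,"ty":0,"tz":0,"wx":0,"wy":0,"wz":-0.12}
    - {"tx":0,"ty":0,"tz":0,"wx":0,"wy":0,"wz":-0.12}

```text
time_s: 7.5
ee_pos: [444.7, 202.1, 153.5]
ee_rot: [-179.9, 0.0, 103.8]
force: [-0.3, 0.3, -0.2]
gripper_width: 52.0
gripper_force: 25.0
```

move_arm:
  plan:
    - {"tx":0,"ty":0,"tz":0,"wx":0,"wy":0,"wz":-0.12}
    - {"tx":0,"ty":0,"tz":0,"wx":0,"wy":0,"wz":-0.12}
    - {"tx":0,"ty":0,"tz":0,"wx":0,"wy":0,"wz":-0.12}
    - {"tx":0,"ty":0,"tz":0,"wx":0,"wy":0,"wz":-0.12}
    - {"tx":0,"ty":0,"tz":0,"wx":0,"wy":0,"wz":-0.12}
    - {"tx":0,"ty":0,"tz":0,"wx":0,"wy":0,"wz":-0.12}
    - {"tx":0,"ty":0,"tz":0,"wx":0,"wy":0,"wz":-0.12}
    - {"tx":0,"ty":0,"tz":0,"wx":0,"wy":0,"wz":-0.12}
    - {"tx":0,"ty":0,"tz":0,"wx":0,"wy":0,"wz":-0.12}
    - {"tx":0,"ty":0,"tz":0,"wx":0,"wy":0,"wz":-0.12}
    - {"tx":0,"ty":0,"tz":0,"wx":0,"wy":0,"wz":-0.12}
    - {"tx":0,"ty":0,"tz":0,"wx":0,"wy":0,"wz":-0.12}

```text
time_s: 8.5
ee_pos: [444.7, 202.1, 153.5]
ee_rot: [-180.0, -0.1, -173.7]
force: [-0.3, 0.2, -1.1]
gripper_width: 52.1
gripper_force: 25.0
```

move_arm:
  plan:
    - {"tx":0,"ty":0,"tz":0,"wx":0,"wy":0,"wz":-0.12}
    - {"tx":0,"ty":0,"tz":0,"wx":0,"wy":0,"wz":-0.12}
    - {"tx":0,"ty":0,"tz":0,"wx":0,"wy":0,"wz":-0.09}
    - {"tx":0,"ty":0,"tz":0,"wx":0,"wy":0,"wz":0}
    - {"tx":0,"ty":0,"tz":0,"wx":0,"wy":0,"wz":0}

```text
time_s: 8.92
ee_pos: [444.7, 202.6, 153.6]
ee_rot: [-180.0, -0.0, -155.2]
force: [0.3, 1.0, -0.4]
gripper_width: 52.0
gripper_force: 25.0
```

```bash
python3 -c "
from h import *
f=grab_frame('scene');save(f,'s3');s=env.state(); print(s['time_s'],s['ee_pos'],s['ee_rot'],s['qpos'],s['gripper_width'])
go([422.5,209.5,102],206.3);go([422.5,209.5,102],206.3,55)"
```

```text
8.9667 [444.69214088 202.76900465 153.69526167] [-1.79988336e+02 -3.71131283e-02 -1.55215491e+02] [ 2.31722922e+01  1.34628144e+01  1.05907708e+02 -1.45725155e-02
  6.06662491e+01 -9.16050774e+01] 51.629439013825504
turn [-0.0002 -0.0007 -0.0265] rows>=0.2 shift [1.691 1.587 5.17 ] rows>=1.4
turn [ 0.0125  0.9592 -0.0245] rows>=7.7 shift [-3.265  1.587  4.351] rows>=1.4
```

View pics/s3.png

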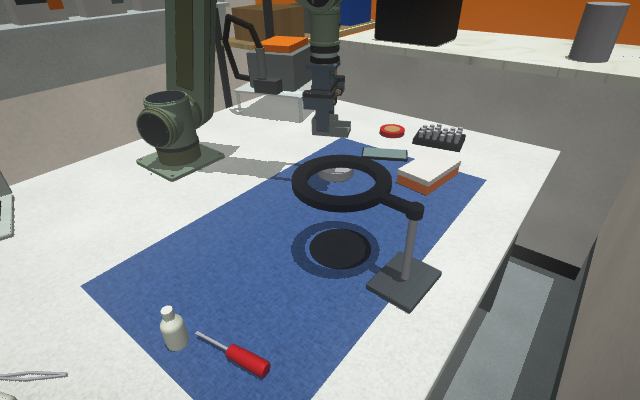

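The scene view shows the bin upright in the gripper at about (330,128), spout outward, over the dish at (337,172). I'll now descend and tip.

move_arm:
  plan:
    - {"tx":0.4,"ty":0.4,"tz":1.3,"wx":0,"wy":0,"wz":-0.0265}
    - {"tx":0.4,"ty":0.4,"tz":1.3,"wx":0,"wy":0,"wz":0}
    - {"tx":0.4,"ty":0.4,"tz":1.3,"wx":0,"wy":0,"wz":0}
    - {"tx":0.5,"ty":0.4,"tz":1.3,"wx":0,"wy":0,"wz":0}
    - {"tx":0,"ty":0,"tz":0,"wx":0,"wy":0,"wz":0}
    - {"tx":0,"ty":0,"tz":0,"wx":0,"wy":0,"wz":0}
    - {"tx":0,"ty":0,"tz":0,"wx":0,"wy":0,"wz":0}

```text
time_s: 9.55
ee_pos: [423.3, 210.6, 102.6]
ee_rot: [-180.0, 0.1, -153.5]
force: [-0.7, 0.3, -1.3]
gripper_width: 52.0
gripper_force: 25.0
```

move_arm:
  plan:
    - {"tx":0,"ty":0,"tz":0,"wx":0,"wy":0.08,"wz":0}
    - {"tx":0,"ty":0,"tz":0,"wx":0,"wy":0.08,"wz":0}
    - {"tx":0,"ty":0,"tz":0,"wx":0,"wy":0.08,"wz":0}
    - {"tx":0,"ty":0,"tz":0,"wx":0,"wy":0.08,"wz":0}
    - {"tx":0,"ty":0,"tz":0,"wx":0,"wy":0.08,"wz":0}
    - {"tx":0,"ty":0,"tz":0,"wx":0,"wy":0.08,"wz":0}
    - {"tx":0,"ty":0,"tz":0,"wx":0,"wy":0.08,"wz":0}
    - {"tx":0,"ty":0,"tz":0,"wx":0,"wy":0.08,"wz":0}
    - {"tx":0,"ty":0,"tz":0,"wx":0,"wy":0.08,"wz":0}
    - {"tx":0,"ty":0,"tz":0,"wx":0,"wy":0.08,"wz":0}
    - {"tx":0,"ty":0,"tz":0,"wx":0,"wy":0.08,"wz":0}
    - {"tx":0,"ty":0,"tz":0,"wx":0,"wy":0.08,"wz":0}

```text
time_s: 10.55
ee_pos: [424.1, 211.0, 102.2]
ee_rot: [-179.9, -55.0, -153.6]
force: [0.1, 0.1, -1.2]
gripper_width: 52.0
gripper_force: 25.0
```

move_arm:
  plan:
    - {"tx":0,"ty":0,"tz":0,"wx":0,"wy":0,"wz":0}
    - {"tx":0,"ty":0,"tz":0,"wx":0,"wy":0,"wz":0}
    - {"tx":0,"ty":0,"tz":0,"wx":0,"wy":0,"wz":0}
    - {"tx":0,"ty":0,"tz":0,"wx":0,"wy":0,"wz":0}
    - {"tx":0,"ty":0,"tz":0,"wx":0,"wy":0,"wz":0}
    - {"tx":0,"ty":0,"tz":0,"wx":0,"wy":0,"wz":0}
    - {"tx":0,"ty":0,"tz":0,"wx":0,"wy":0,"wz":0}
    - {"tx":0,"ty":0,"tz":0,"wx":0,"wy":0,"wz":0}

```text
time_s: 11.22
ee_pos: [422.3, 210.5, 102.4]
ee_rot: [-180.0, -54.9, -153.5]
force: [-0.4, -0.3, -0.7]
gripper_width: 51.5
gripper_force: 25.0
```

```bash
python3 -c "
from h import *
f=grab_frame('scene');g=grab_frame('wrist');t=grab_frame('top');s=env.state(); print(s['time_s'],s['ee_pos'],s['ee_rot'],s['qpos'],s['gripper_width'],s['force'])
A=cv2.resize(f['color'][80:200,260:420],(400,300),interpolation=2); B=cv2.resize(g['color'],(400,250)); C=cv2.resize(t['color'][195:295,160:290],(390,300),interpolation=2)
I=np.zeros((560,800,3),np.uint8);I[:300,:400]=A;I[:300,405:795]=C;I[305:555,:400]=B
cv2.imwrite('pics/p1.png',I[:,:,::-1])"
```

```text
11.3667 [422.33066221 210.45383819 102.0145618 ] [-179.99226911  -54.99180025 -153.49265485] [ 25.61611405  45.34942304  79.96657681  -0.78342281 109.67077631
 -90.77504864] 51.84366352347848 [-0.77011294 -0.75287329  0.36459401]
```

View pics/p1.png

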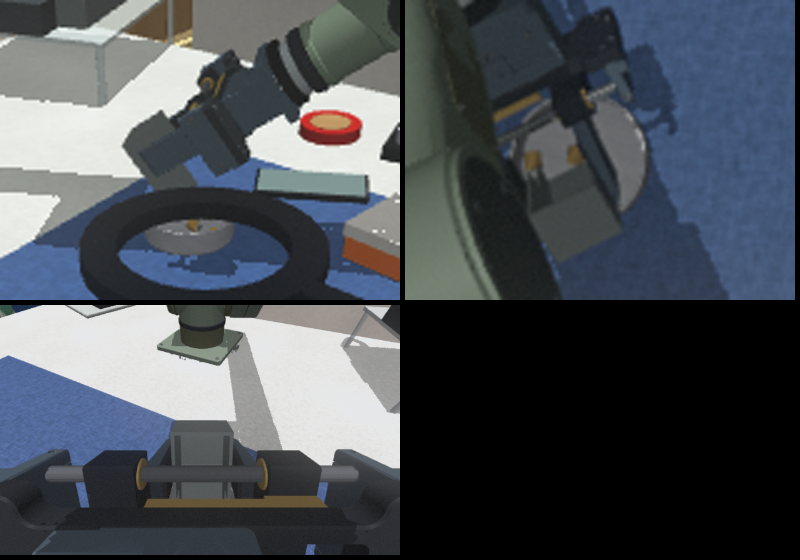

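The pour shows two standoffs lying in the dish, at crop (532,160) and (575,157). The third is hidden or still in the bin, so I'll tip a little further with a small shake and then return upright.

move_arm:
  plan:
    - {"tx":0.7,"ty":0,"tz":-0.5,"wx":0,"wy":0,"wz":0}
    - {"tx":0,"ty":0,"tz":0,"wx":0,"wy":0.08,"wz":0}
    - {"tx":0,"ty":0,"tz":0,"wx":0,"wy":0.08,"wz":0}
    - {"tx":0.3,"ty":0,"tz":0,"wx":0,"wy":0,"wz":0}
    - {"tx":-0.3,"ty":0,"tz":0,"wx":0,"wy":0,"wz":0}
    - {"tx":0.3,"ty":0,"tz":0,"wx":0,"wy":0,"wz":0}
    - {"tx":-0.3,"ty":0,"tz":0,"wx":0,"wy":0,"wz":0}
    - {"tx":0,"ty":0,"tz":0,"wx":0,"wy":0,"wz":0}
    - {"tx":0,"ty":0,"tz":0,"wx":0,"wy":0,"wz":0}
    - {"tx":0,"ty":0,"tz":0,"wx":0,"wy":0,"wz":0}

```text
time_s: 12.2
ee_pos: [422.4, 210.5, 111.0]
ee_rot: [-180.0, -64.1, -153.5]
force: [-0.3, 0.1, -1.1]
gripper_width: 51.8
gripper_force: 25.0
```

move_arm:
  plan:
    - {"tx":0.8,"ty":0,"tz":-0.4,"wx":0,"wy":-0.1,"wz":0}
    - {"tx":0.8,"ty":0,"tz":-0.4,"wx":0,"wy":-0.1,"wz":0}
    - {"tx":0.8,"ty":0,"tz":-0.5,"wx":0,"wy":-0.12,"wz":0}
    - {"tx":0.8,"ty":0,"tz":-0.5,"wx":0,"wy":-0.12,"wz":0}
    - {"tx":0.6,"ty":0,"tz":-0.8,"wx":0,"wy":-0.12,"wz":0}
    - {"tx":0.4,"ty":0,"tz":-1,"wx":0,"wy":-0.12,"wz":0}
    - {"tx":0.2,"ty":0,"tz":-1,"wx":0,"wy":-0.12,"wz":0}
    - {"tx":0.2,"ty":0,"tz":-1,"wx":0,"wy":-0.12,"wz":0}
    - {"tx":0,"ty":0,"tz":-1,"wx":0,"wy":-0.12,"wz":0}
    - {"tx":0,"ty":0,"tz":-1,"wx":0,"wy":-0.08,"wz":0}
    - {"tx":0,"ty":0,"tz":0,"wx":0,"wy":0,"wz":0}

```text
time_s: 13.12
ee_pos: [424.9, 211.8, 210.5]
ee_rot: [-180.0, 0.3, -153.5]
force: [0.1, -0.1, 0.1]
gripper_width: 52.2
gripper_force: 25.0
```

```bash
python3 -c "
from h import *
s=env.state(); print(s['time_s'],s['ee_pos'],s['ee_rot'],s['qpos'],s['gripper_width'],s['force'])
yaw=s['ee_rot'][2]
for y in (-26.8+180,180,-150): go([440,-30,120],y)
"
```

```text
13.1167 [424.87534731 211.75456693 210.46555722] [-179.98843654    0.29791499 -153.49142341] [ 2.51062129e+01  9.24072808e+00  1.02565125e+02 -4.60767958e-03
  6.78960386e+01 -9.14006109e+01] 52.22117754343716 [ 0.13190136 -0.11763045  0.13965079]
turn [0.0022 0.0049 0.9304] rows>=7.4 shift [-12.25  -20.897   9.047] rows>=6.2
turn [0.001  0.0052 0.4627] rows>=3.7 shift [ -1.512 -24.175   9.047] rows>=6.2
turn [-0.0004  0.0052 -0.0609] rows>=0.5 shift [ 10.778 -21.693   9.047] rows>=6.2
```

move_arm:
  plan:
    - {"tx":0,"ty":-3.2,"tz":0,"wx":0,"wy":-0.005,"wz":0.0675}
    - {"tx":0,"ty":-3.2,"tz":0,"wx":0,"wy":0,"wz":0.0675}
    - {"tx":0,"ty":-3.2,"tz":0,"wx":0,"wy":0,"wz":0.0675}
    - {"tx":0,"ty":-3.2,"tz":0,"wx":0,"wy":0,"wz":0.0675}
    - {"tx":0,"ty":-3.2,"tz":0,"wx":0,"wy":0,"wz":0.0675}
    - {"tx":0,"ty":-3.2,"tz":0,"wx":0,"wy":0,"wz":0.0675}
    - {"tx":0,"ty":-3.2,"tz":0,"wx":0,"wy":0,"wz":0.0675}
    - {"tx":0,"ty":-3.2,"tz":0,"wx":0,"wy":0,"wz":0.0675}
    - {"tx":0,"ty":-3.2,"tz":0,"wx":0,"wy":0,"wz":0.0675}
    - {"tx":0,"ty":-3.2,"tz":0,"wx":0,"wy":0,"wz":0.0675}
    - {"tx":0,"ty":-3.2,"tz":0,"wx":0,"wy":0,"wz":0.0675}
    - {"tx":0,"ty":-3.2,"tz":0,"wx":0,"wy":0,"wz":0.0675}

```text
time_s: 14.12
ee_pos: [461.2, -160.9, 205.8]
ee_rot: [179.8, 0.0, 159.9]
force: [0.8, -0.8, -0.5]
gripper_width: 52.1
gripper_force: 25.0
```

move_arm:
  plan:
    - {"tx":0,"ty":0,"tz":0,"wx":0,"wy":0,"wz":0}
    - {"tx":0,"ty":0,"tz":0,"wx":0,"wy":0,"wz":0}
    - {"tx":0,"ty":0,"tz":0,"wx":0,"wy":0,"wz":0}

```text
time_s: 14.37
ee_pos: [461.4, -159.0, 206.1]
ee_rot: [179.8, 0.1, 160.1]
force: [0.7, -0.5, -0.9]
gripper_width: 52.0
gripper_force: 25.0
```

```bash
python3 -c "
from h import *
t=grab_frame('top');f=grab_frame('scene');s=env.state(); print(s['time_s'],s['ee_pos'],s['ee_rot'],s['qpos'],s['gripper_width'])
go([s['ee_pos'][0],s['ee_pos'][1],30],s['ee_rot'][2])
C=cv2.resize(t['color'][205:285,170:270],(500,400),interpolation=2);A=cv2.resize(f['color'][130:190,300:360],(290,290),interpolation=2)
I=np.zeros((400,795,3),np.uint8);I[:,:500]=C;I[:290,505:]=A
cv2.imwrite('pics/p2.png',I[:,:,::-1])"
```

```text
14.4667 [ 461.56738732 -158.27572203  206.38794878] [1.79779792e+02 1.26606195e-01 1.60195625e+02] [-20.43025606  10.70644717 101.32017654   0.23923439  67.84935751
 -90.71608626] 51.98750767088314
turn [0.0038 0.0022 0.    ] rows>=0.0 shift [ 0.    -0.    17.639] rows>=4.2
```

View pics/p2.png

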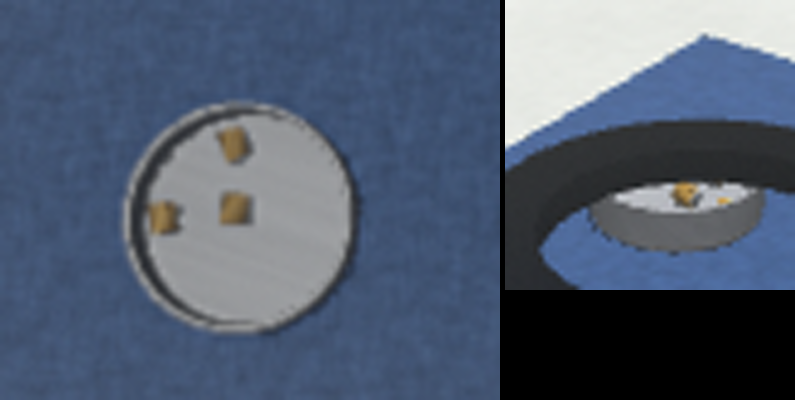

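All three standoffs lie in the dish, at crop (235,143), (163,217) and (236,209). I'll now set the bin down.

move_arm:
  plan:
    - {"tx":0,"ty":0,"tz":2,"wx":0.004,"wy":0.002,"wz":0}
    - {"tx":0,"ty":0,"tz":3,"wx":0,"wy":0,"wz":0}
    - {"tx":0,"ty":0,"tz":3,"wx":0,"wy":0,"wz":0}
    - {"tx":0,"ty":0,"tz":3,"wx":0,"wy":0,"wz":0}
    - {"tx":0,"ty":0,"tz":3,"wx":0,"wy":0,"wz":0}
    - {"tx":0,"ty":0,"tz":2,"wx":0,"wy":0,"wz":0}
    - {"tx":0,"ty":0,"tz":1.5,"wx":0,"wy":0,"wz":0}
    - {"tx":0,"ty":0,"tz":1,"wx":0,"wy":0,"wz":0}
    - {"tx":0,"ty":0,"tz":0,"wx":0,"wy":0,"wz":0}
    - {"tx":0,"ty":0,"tz":0,"wx":0,"wy":0,"wz":0}
    - {"tx":0,"ty":0,"tz":0,"wx":0,"wy":0,"wz":0}
    - {"tx":0,"ty":0,"tz":0,"wx":0,"wy":0,"wz":0}

```text
time_s: 15.47
ee_pos: [462.5, -159.3, 22.7]
ee_rot: [-180.0, 0.2, 160.1]
force: [-0.4, -0.0, -0.5]
gripper_width: 51.6
gripper_force: 25.0
```

move_arm:
  plan:
    - {"tx":0,"ty":0,"tz":0,"wx":0,"wy":0,"wz":0}
    - {"tx":0,"ty":0,"tz":0,"wx":0,"wy":0,"wz":0}

```text
time_s: 15.63
ee_pos: [462.0, -159.5, 22.5]
ee_rot: [-180.0, 0.2, 160.1]
force: [0.2, -0.1, -0.8]
gripper_width: 51.9
gripper_force: 25.0
```

move_arm:
  plan:
    - {"tx":0,"ty":0,"tz":0.2,"wx":0,"wy":0,"wz":0}
    - {"tx":0,"ty":0,"tz":0.2,"wx":0,"wy":0,"wz":0}
    - {"tx":0,"ty":0,"tz":0.2,"wx":0,"wy":0,"wz":0}
    - {"tx":0,"ty":0,"tz":0,"wx":0,"wy":0,"wz":0}
    - {"tx":0,"ty":0,"tz":0,"wx":0,"wy":0,"wz":0}
    - {"tx":0,"ty":0,"tz":0,"wx":0,"wy":0,"wz":0}

```text
time_s: 16.13
ee_pos: [461.6, -159.4, 15.7]
ee_rot: [-180.0, 0.1, 160.1]
force: [-0.4, -0.3, -0.8]
gripper_width: 51.9
gripper_force: 25.0
```

move_arm:
  plan:
    - {"tx":0,"ty":0,"tz":0.1,"wx":0,"wy":0,"wz":0}
    - {"tx":0,"ty":0,"tz":0.1,"wx":0,"wy":0,"wz":0}
    - {"tx":0,"ty":0,"tz":0,"wx":0,"wy":0,"wz":0}
    - {"tx":0,"ty":0,"tz":0,"wx":0,"wy":0,"wz":0}

```text
time_s: 16.47
ee_pos: [461.8, -159.5, 14.6]
ee_rot: [-180.0, 0.1, 160.1]
force: [-1.4, 0.2, 5.3]
gripper_width: 51.3
gripper_force: 25.0
```

move_arm:
  plan:
    - {"tx":0,"ty":0,"tz":0,"wx":0,"wy":0,"wz":0}
    - {"tx":0,"ty":0,"tz":0,"wx":0,"wy":0,"wz":0}
    - {"tx":0,"ty":0,"tz":0,"wx":0,"wy":0,"wz":0}
    - {"tx":0,"ty":0,"tz":0,"wx":0,"wy":0,"wz":0}
    - {"tx":0,"ty":0,"tz":0,"wx":0,"wy":0,"wz":0}
    - {"tx":0,"ty":0,"tz":0,"wx":0,"wy":0,"wz":0}
  gripper: 7.5

```text
time_s: 16.97
ee_pos: [461.5, -159.4, 13.7]
ee_rot: [-180.0, 0.1, 160.1]
force: [0.4, -0.2, -0.5]
gripper_width: 74.9
gripper_force: 0.0
```

move_arm:
  plan:
    - {"tx":0,"ty":0,"tz":-1,"wx":0,"wy":0,"wz":0}
    - {"tx":0,"ty":0,"tz":-2,"wx":0,"wy":0,"wz":0}
    - {"tx":0,"ty":0,"tz":-3,"wx":0,"wy":0,"wz":0}
    - {"tx":0,"ty":0,"tz":-3,"wx":0,"wy":0,"wz":0}
    - {"tx":0,"ty":0,"tz":-3,"wx":0,"wy":0,"wz":0}
    - {"tx":0,"ty":0,"tz":0,"wx":0,"wy":0,"wz":0}

```text
time_s: 17.47
ee_pos: [465.0, -160.6, 139.3]
ee_rot: [-180.0, 0.8, 160.1]
force: [0.6, -0.5, 0.0]
gripper_width: 75.0
gripper_force: 0.0
```

```bash
python3 -c "
from h import *
s=env.state(); print(s['time_s'],s['ee_pos'],s['ee_rot'],s['qpos'],s['gripper_width'])
D=np.array([461,228.5]); Q=np.array([610,125]); u=Q-D; u/=np.hypot(*u); hd=np.degrees(np.arctan2(u[1],u[0])); print('heading',hd)
for off in (75,): 
    p=D-u*off; print(p); go([p[0],p[1],135],hd+180); go([p[0],p[1],135],hd)
t=grab_frame('top'); H=cv2.cvtColor(t['color'],cv2.COLOR_RGB2HSV)
m=np.zeros((400,640),np.uint8); nb=~((H[...,0]>95)&(H[...,0]<128)&(H[...,1]>90)); m[215:280,185:255]=nb[215:280,185:255]*255
c=max(cv2.findContours(m,0,1)[0],key=cv2.contourArea); P=np.array([onz(t,*x,30)[:2] for x in c[:,0].astype(float)],np.float32); print(cv2.fitEllipse(P))
"
```

```text
17.4667 [ 464.9734739  -160.56831628  139.26299668] [-179.95941372    0.75121479  160.10951184] [-2.03673667e+01  1.41707602e+01  1.07300340e+02 -4.05832099e-02
  5.77773795e+01 -9.04551983e+01] 74.95704044069943
heading -34.78503702305896
[399.40263314 271.28743269]
turn [0.001  0.0131 0.26  ] rows>=2.1 shift [30.023 31.727  0.426] rows>=10.5
turn [-1.9000e-02  1.4000e-03 -2.8816e+00] rows>=23.1 shift [-30.023 -31.727   0.426] rows>=10.5
((461.12774658203125, 228.6016082763672), (110.45948028564453, 113.51371765136719), 166.0973358154297)
```

move_arm:
  plan:
    - {"tx":0,"ty":0,"tz":0,"wx":0,"wy":0.013,"wz":0.12}
    - {"tx":0,"ty":0,"tz":0,"wx":0,"wy":0,"wz":0.12}
    - {"tx":0,"ty":0,"tz":0,"wx":0,"wy":0,"wz":0.02}

```text
time_s: 17.77
ee_pos: [460.6, -159.0, 132.5]
ee_rot: [-179.8, -0.8, 145.0]
force: [-0.5, -0.8, -0.7]
gripper_width: 75.0
gripper_force: 0.0
```

move_arm:
  plan:
    - {"tx":2.5,"ty":2.64,"tz":0,"wx":0,"wy":0,"wz":0}
    - {"tx":2.5,"ty":2.64,"tz":0,"wx":0,"wy":0,"wz":0}
    - {"tx":2.5,"ty":2.64,"tz":0,"wx":0,"wy":0,"wz":0}
    - {"tx":2.5,"ty":2.64,"tz":0,"wx":0,"wy":0,"wz":0}
    - {"tx":2.5,"ty":2.64,"tz":0,"wx":0,"wy":0,"wz":0}
    - {"tx":2.5,"ty":2.64,"tz":0,"wx":0,"wy":0,"wz":0}
    - {"tx":2.5,"ty":2.64,"tz":0,"wx":0,"wy":0,"wz":0}
    - {"tx":2.5,"ty":2.64,"tz":0,"wx":0,"wy":0,"wz":0}
    - {"tx":2.5,"ty":2.64,"tz":0,"wx":0,"wy":0,"wz":0}
    - {"tx":2.5,"ty":2.64,"tz":0,"wx":0,"wy":0,"wz":0}
    - {"tx":2.5,"ty":2.64,"tz":0,"wx":0,"wy":0,"wz":0}
    - {"tx":2.5,"ty":2.64,"tz":0,"wx":0,"wy":0,"wz":0}

```text
time_s: 18.77
ee_pos: [394.6, 273.4, 135.2]
ee_rot: [-179.7, -0.7, 145.4]
force: [1.0, 0.4, -0.8]
gripper_width: 75.0
gripper_force: 0.0
```

move_arm:
  plan:
    - {"tx":0,"ty":0,"tz":0,"wx":0,"wy":0,"wz":0}
    - {"tx":0,"ty":0,"tz":0,"wx":0,"wy":0,"wz":0}
    - {"tx":0,"ty":0,"tz":0,"wx":0,"wy":0,"wz":0}
    - {"tx":0,"ty":0,"tz":0,"wx":0,"wy":0,"wz":0}

```text
time_s: 19.1
ee_pos: [395.6, 270.7, 135.6]
ee_rot: [-179.7, -0.6, 145.2]
force: [-0.9, 0.3, 0.5]
gripper_width: 74.9
gripper_force: 0.0
```

```bash
python3 -c "
from h import *
s=env.state(); print(s['time_s'],s['ee_pos'],s['ee_rot'],s['qpos'],s['gripper_width'])
go([399.4,271.3,7],145.2)"
```

```text
19.1 [395.59380008 270.69996801 135.63771614] [-179.74614838   -0.6491212   145.18299908] [ 32.65675846  13.92801122 108.2537752    0.59040052  58.30275564
 -22.84001928] 74.92880506637417
turn [-0.0044 -0.0113 -0.0003] rows>=0.1 shift [-0.278  0.266 12.864] rows>=3.1
```

move_arm:
  plan:
    - {"tx":0,"ty":0.3,"tz":3,"wx":-0.004,"wy":-0.011,"wz":0}
    - {"tx":0,"ty":0,"tz":3,"wx":0,"wy":0,"wz":0}
    - {"tx":0,"ty":0,"tz":3,"wx":0,"wy":0,"wz":0}
    - {"tx":0,"ty":0,"tz":2.5,"wx":0,"wy":0,"wz":0}
    - {"tx":0,"ty":0,"tz":1,"wx":0,"wy":0,"wz":0}
    - {"tx":0,"ty":0,"tz":0,"wx":0,"wy":0,"wz":0}
    - {"tx":0,"ty":0,"tz":0,"wx":0,"wy":0,"wz":0}
    - {"tx":0,"ty":0,"tz":0,"wx":0,"wy":0,"wz":0}
    - {"tx":0,"ty":0,"tz":0,"wx":0,"wy":0,"wz":0}

```text
time_s: 19.85
ee_pos: [398.3, 274.9, 12.4]
ee_rot: [179.8, 0.1, 145.2]
force: [0.8, -0.3, -0.3]
gripper_width: 74.9
gripper_force: 0.0
```

```bash
python3 -c "
from h import *
s=env.state(); print(s['time_s'],s['ee_pos'],s['ee_rot'],s['qpos'],s['force'])
u=np.array([149,-103.5]);u/=np.hypot(*u)
e=np.array([610,125])-u*56; go([*e,8],145.2)"
```

```text
19.85 [398.34626325 274.85614292  12.40932076] [1.79788430e+02 5.53973541e-02 1.45160958e+02] [ 3.32246385e+01  2.32939523e+01  1.16741448e+02  4.32450138e-02
  3.97476604e+01 -2.19696190e+01] [ 0.80815434 -0.34888532 -0.33791305]
turn [ 0.0037  0.001  -0.0007] rows>=0.0 shift [-20.332  -0.228   0.441] rows>=4.9
```

move_arm:
  plan:
    - {"tx":-0.8,"ty":-0.1,"tz":0.4,"wx":0,"wy":0,"wz":0}
    - {"tx":-0.6,"ty":-0.1,"tz":0,"wx":0,"wy":0,"wz":0}
    - {"tx":-0.6,"ty":0,"tz":0,"wx":0,"wy":0,"wz":0}
    - {"tx":-0.6,"ty":0,"tz":0,"wx":0,"wy":0,"wz":0}
    - {"tx":-0.7,"ty":0,"tz":0,"wx":0,"wy":0,"wz":0}
    - {"tx":-0.8,"ty":0,"tz":0,"wx":0,"wy":0,"wz":0}
    - {"tx":-0.9,"ty":0,"tz":0,"wx":0,"wy":0,"wz":0}
    - {"tx":-0.9,"ty":0,"tz":0,"wx":0,"wy":0,"wz":0}
    - {"tx":-0.9,"ty":0,"tz":0,"wx":0,"wy":0,"wz":0}
    - {"tx":-0.9,"ty":0,"tz":0,"wx":0,"wy":0,"wz":0}
    - {"tx":-0.9,"ty":0,"tz":0,"wx":0,"wy":0,"wz":0}
    - {"tx":-0.9,"ty":0,"tz":0,"wx":0,"wy":0,"wz":0}

```text
time_s: 20.85
ee_pos: [474.9, 218.3, 7.2]
ee_rot: [179.9, -0.0, 145.2]
force: [-1.1, 1.3, 1.7]
gripper_width: 75.3
gripper_force: 0.8
```

move_arm:
  plan:
    - {"tx":-0.9,"ty":0,"tz":0,"wx":0,"wy":0,"wz":0}
    - {"tx":-0.9,"ty":0,"tz":0,"wx":0,"wy":0,"wz":0}
    - {"tx":-0.9,"ty":0,"tz":0,"wx":0,"wy":0,"wz":0}
    - {"tx":-0.9,"ty":0,"tz":0,"wx":0,"wy":0,"wz":0}
    - {"tx":-0.9,"ty":0,"tz":0,"wx":0,"wy":0,"wz":0}
    - {"tx":-0.9,"ty":0,"tz":0,"wx":0,"wy":0,"wz":0}
    - {"tx":-0.9,"ty":0,"tz":0,"wx":0,"wy":0,"wz":0}
    - {"tx":-0.9,"ty":0,"tz":0,"wx":0,"wy":0,"wz":0}
    - {"tx":-0.9,"ty":0,"tz":0,"wx":0,"wy":0,"wz":0}
    - {"tx":-0.9,"ty":0,"tz":0,"wx":0,"wy":0,"wz":0}
    - {"tx":-0.9,"ty":0,"tz":0,"wx":0,"wy":0,"wz":0}
    - {"tx":-0.9,"ty":0,"tz":0,"wx":0,"wy":0,"wz":0}

```text
time_s: 21.85
ee_pos: [563.6, 156.7, 7.2]
ee_rot: [179.9, -0.0, 145.2]
force: [-1.4, 0.9, 1.5]
gripper_width: 75.0
gripper_force: 0.8
```

```bash
cat >> h.py <<'E'
def dish(show=True):
    """dish rim: bright low-saturation blob in the top view, at z=30"""
    t=grab_frame("top"); H=cv2.cvtColor(t["color"],cv2.COLOR_RGB2HSV)
    m=((H[...,1]<60)&(H[...,2]>95)).astype(np.uint8)*255; m[:110]=0; m[300:]=0; m[:,:205]=0; m[:,400:]=0
    c=max(cv2.findContours(m,0,1)[0],key=cv2.contourArea); P=np.array([onz(t,*x,30)[:2] for x in c[:,0].astype(float)],np.float32)
    print("dish",c[:,0].min(0),c[:,0].max(0),np.round(np.ravel(cv2.fitEllipse(P)[:2]),1),"circle",cv2.minEnclosingCircle(P)); return t
E
python3 -c "
from h import *
s=env.state(); print(s['time_s'],s['ee_pos'],s['ee_rot'],s['qpos'],s['force'])
dish()"
```

```text
21.85 [563.58616811 156.74856006   7.19453665] [ 1.79928942e+02 -3.36134189e-03  1.45203516e+02] [ 1.43881301e+01  3.05859317e+01  1.03232814e+02  6.79548896e-02
  4.61296936e+01 -4.08624563e+01] [-1.40771022  0.88197067  1.50859609]
dish [205 156] [252 240] [602.5 209.6  93.4 226.9] circle ((578.416748046875, 197.70021057128906), 110.481201171875)
```

move_arm:
  plan:
    - {"tx":1,"ty":0,"tz":0,"wx":0,"wy":0,"wz":0}
    - {"tx":2,"ty":0,"tz":0,"wx":0,"wy":0,"wz":0}
    - {"tx":3,"ty":0,"tz":-1,"wx":0,"wy":0,"wz":0}
    - {"tx":2,"ty":0,"tz":-3,"wx":0,"wy":0,"wz":0}
    - {"tx":0,"ty":0,"tz":-3,"wx":0,"wy":0,"wz":0}
    - {"tx":0,"ty":0,"tz":-3,"wx":0,"wy":0,"wz":0}
    - {"tx":0,"ty":0,"tz":-2,"wx":0,"wy":0,"wz":0}
    - {"tx":0,"ty":0,"tz":0,"wx":0,"wy":0,"wz":0}
    - {"tx":0,"ty":0,"tz":0,"wx":0,"wy":0,"wz":0}

```text
time_s: 22.65
ee_pos: [496.8, 203.3, 128.1]
ee_rot: [179.8, 0.1, 145.2]
force: [0.2, 0.8, 0.1]
gripper_width: 75.2
gripper_force: 0.0
```

```bash
python3 -c "
from h import *
s=env.state(); print(s['time_s'],s['ee_pos'],s['ee_rot'],s['qpos'])
t=dish(); save(t,'t5')
print('carton top corners',[np.round(onz(t,*p,46)[:2]).tolist() for p in((133,127),(203,134),(196,177),(127,166))])
go([584,196,120],110,-35)"
```

```text
22.65 [496.82842422 203.3428347  128.11535802] [1.79821894e+02 7.10280419e-02 1.45246985e+02] [ 2.10049502e+01  1.88571467e+01  1.02174390e+02  4.85295942e-02
  5.87812708e+01 -3.42672306e+01]
dish [240 166] [284 209] [609.7 125.3 108.6 108.9] circle ((609.8500366210938, 125.0911636352539), 55.82130432128906)
carton top corners [[756.0, 445.0], [739.0, 271.0], [631.0, 283.0], [657.0, 453.0]]
turn [ 0.1882 -0.5919  0.5954] rows>=6.9 shift [-2.604  8.03   2.655] rows>=2.1
```

View pics/t5.png

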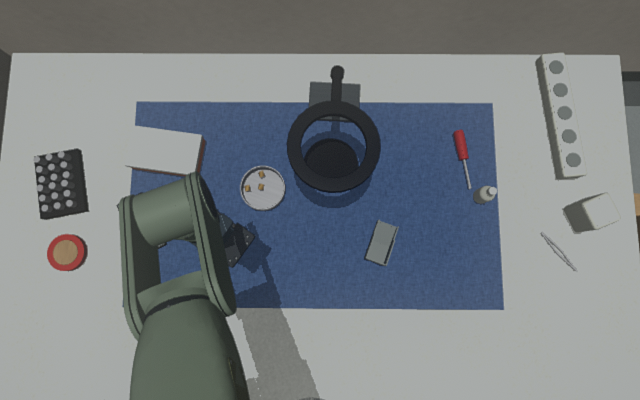

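The top view shows the dish at (262,188) with all three standoffs in it, and the empty bin upright at (381,243). Next I'll reorient for the tilted push.

```bash
python3 -c "
from h import *
go([584,196,120],110,-30)"
```

```text
turn [ 0.1614 -0.5075  0.6006] rows>=6.4 shift [-2.826  8.03   2.418] rows>=2.1
```

move_arm:
  plan:
    - {"tx":0,"ty":0,"tz":0,"wx":0.0202,"wy":-0.0634,"wz":0.0751}
    - {"tx":0,"ty":0,"tz":0,"wx":0.0202,"wy":-0.0634,"wz":0.0751}
    - {"tx":0,"ty":0,"tz":0,"wx":0.0202,"wy":-0.0634,"wz":0.0751}
    - {"tx":0,"ty":0,"tz":0,"wx":0.0202,"wy":-0.0634,"wz":0.0751}
    - {"tx":0,"ty":0,"tz":0,"wx":0.0202,"wy":-0.0634,"wz":0.0751}
    - {"tx":0,"ty":0,"tz":0,"wx":0.0202,"wy":-0.0634,"wz":0.0751}
    - {"tx":0,"ty":0,"tz":0,"wx":0.0202,"wy":-0.0634,"wz":0.0751}
    - {"tx":0,"ty":0,"tz":0,"wx":0.0202,"wy":-0.0634,"wz":0.0751}
    - {"tx":0,"ty":0,"tz":0,"wx":0,"wy":0,"wz":0}
    - {"tx":0,"ty":0,"tz":0,"wx":0,"wy":0,"wz":0}

```text
time_s: 23.53
ee_pos: [496.0, 202.9, 125.1]
ee_rot: [-179.7, 30.0, 110.3]
force: [0.2, -0.8, 1.0]
gripper_width: 75.0
gripper_force: 0.0
```

move_arm:
  plan:
    - {"tx":-0.7,"ty":2,"tz":0.6,"wx":0,"wy":0,"wz":0}
    - {"tx":-0.7,"ty":2,"tz":0.6,"wx":0,"wy":0,"wz":0}
    - {"tx":-0.7,"ty":2,"tz":0.6,"wx":0,"wy":0,"wz":0}
    - {"tx":-0.7,"ty":2,"tz":0.6,"wx":0,"wy":0,"wz":0}
    - {"tx":0,"ty":0,"tz":0,"wx":0,"wy":0,"wz":0}
    - {"tx":0,"ty":0,"tz":0,"wx":0,"wy":0,"wz":0}
    - {"tx":0,"ty":0,"tz":0,"wx":0,"wy":0,"wz":0}

```text
time_s: 24.12
ee_pos: [583.9, 195.0, 120.2]
ee_rot: [-179.9, 30.0, 110.0]
force: [-0.1, 0.0, 0.5]
gripper_width: 75.0
gripper_force: 0.0
```

```bash
python3 -c "
from h import *
s=env.state(); print(s['time_s'],s['ee_pos'],s['ee_rot'],s['qpos'])
go([584,196,16],110,-30)"
```

```text
24.1167 [583.85349826 194.99666824 120.15001823] [-179.91810329   29.95120927  109.96066354] [ 32.7472298   29.80558388  92.27585632 -31.51400183  68.56851414
  27.34942855]
turn [-0.0018 -0.0009 -0.0006] rows>=0.0 shift [5.285 0.048 8.975] rows>=2.5
```

move_arm:
  plan:
    - {"tx":1.2,"ty":0,"tz":2.1,"wx":0,"wy":0,"wz":0}
    - {"tx":1.2,"ty":0,"tz":2.1,"wx":0,"wy":0,"wz":0}
    - {"tx":1.2,"ty":0,"tz":2.1,"wx":0,"wy":0,"wz":0}
    - {"tx":1,"ty":0,"tz":1.7,"wx":0,"wy":0,"wz":0}
    - {"tx":0.5,"ty":0,"tz":0.8,"wx":0,"wy":0,"wz":0}
    - {"tx":0,"ty":0,"tz":0,"wx":0,"wy":0,"wz":0}
    - {"tx":0,"ty":0,"tz":0,"wx":0,"wy":0,"wz":0}
    - {"tx":0,"ty":0,"tz":0,"wx":0,"wy":0,"wz":0}

```text
time_s: 24.78
ee_pos: [585.2, 196.7, 20.2]
ee_rot: [179.8, 30.0, 109.9]
force: [0.4, 0.3, 0.5]
gripper_width: 75.1
gripper_force: 0.0
```

```bash
python3 -c "
from h import *
s=env.state(); print(s['time_s'],s['ee_pos'],s['ee_rot'],s['qpos'],s['force'])
D=np.array([609.8,125.2]);P=np.array([672,-44.]);u=(P-D);L=np.hypot(*u);u/=L;print(u,L,np.degrees(np.arctan2(u[1],u[0])))
n=np.array([-u[1],u[0]]);e=s['ee_pos'][:2]-D; print('behind',-e@u,'lateral',e@n)
for k,tl in ((0,45),(60,45),(L,45)):
  q=D+u*(k-54); print(k); go([*q,17],110.2,-tl)"
```

```text
24.7833 [585.24465526 196.72638894  20.19009535] [179.81569694  29.96699892 109.88848425] [ 32.84463289  36.33059741  97.32251347 -34.78015486  58.71842302
  34.60326282] [0.4016624  0.28504722 0.52972778]
[ 0.3450369  -0.93858912] 180.2705744152384 -69.81595175768199
behind 75.60639053334405 lateral 1.6318640044690398
0
turn [-1.000e-04 -2.624e-01 -4.700e-03] rows>=2.1 shift [-1.302 -0.164  1.753] rows>=0.5
60
turn [-1.000e-04 -2.624e-01 -4.700e-03] rows>=2.1 shift [-5.545 -0.165  5.996] rows>=2.0
180.2705744152384
turn [-1.000e-04 -2.624e-01 -4.700e-03] rows>=2.1 shift [-14.049  -0.169  14.5  ] rows>=4.8
```

move_arm:
  plan:
    - {"tx":-0.5,"ty":-0.1,"tz":0.7,"wx":0,"wy":0,"wz":0}
    - {"tx":-0.69,"ty":-0.06,"tz":0.4,"wx":0,"wy":0,"wz":0}
    - {"tx":-0.52,"ty":0,"tz":0.3,"wx":0,"wy":0,"wz":0}
    - {"tx":-0.52,"ty":0,"tz":0.3,"wx":0,"wy":0,"wz":0}
    - {"tx":-0.69,"ty":0,"tz":0.4,"wx":0,"wy":0,"wz":0}
    - {"tx":-0.69,"ty":0,"tz":0.4,"wx":0,"wy":0,"wz":0}
    - {"tx":-0.69,"ty":0,"tz":0.4,"wx":0,"wy":0,"wz":0}
    - {"tx":-0.69,"ty":0,"tz":0.4,"wx":0,"wy":0,"wz":0}
    - {"tx":-0.69,"ty":0,"tz":0.4,"wx":0,"wy":0,"wz":0}
    - {"tx":-0.69,"ty":0,"tz":0.4,"wx":0,"wy":0,"wz":0}
    - {"tx":-0.69,"ty":0,"tz":0.4,"wx":0,"wy":0,"wz":0}
    - {"tx":0,"ty":0,"tz":0,"wx":0,"wy":0,"wz":0}

```text
time_s: 25.78
ee_pos: [611.9, 115.3, 15.1]
ee_rot: [-180.0, 30.0, 109.9]
force: [0.1, 1.3, -0.0]
gripper_width: 75.0
gripper_force: 0.0
```

```bash
python3 -c "
from h import *
s=env.state(); print(s['time_s'],s['ee_pos'],s['ee_rot'],s['qpos'],s['force'])
D=np.array([609.8,125.2]);P=np.array([672,-44.]);u=(P-D);L=np.hypot(*u);u/=L
n=np.array([-u[1],u[0]]);e=s['ee_pos'][:2]-P; print('behind pad',-e@u,'lateral',e@n)
dish()"
```

```text
25.7833 [611.94897285 115.27641535  15.09820884] [-179.99960998   30.03030368  109.87720408] [ 25.15461324  35.62422549  99.99241264 -37.9728776   54.08836314
  30.68875577] [ 0.12437433  1.27454137 -0.00731788]
behind pad 170.2149308955027 lateral -1.4070003394479316
dish [264 158] [306 201] [624.3  72.1  90.3 108.9] circle ((628.894775390625, 67.38246154785156), 55.54347610473633)
```

move_arm:
  plan:
    - {"tx":0,"ty":0,"tz":-0.2,"wx":0,"wy":-0.087,"wz":0}
    - {"tx":0,"ty":0,"tz":0,"wx":0,"wy":-0.087,"wz":0}
    - {"tx":0,"ty":0,"tz":0,"wx":0,"wy":-0.087,"wz":0}
    - {"tx":0,"ty":0,"tz":0,"wx":0,"wy":0,"wz":0}
    - {"tx":0,"ty":0,"tz":0,"wx":0,"wy":0,"wz":0}

```text
time_s: 26.25
ee_pos: [610.7, 118.8, 15.6]
ee_rot: [-179.8, 44.9, 110.2]
force: [-0.6, 0.2, 0.5]
gripper_width: 74.9
gripper_force: 0.0
```

move_arm:
  plan:
    - {"tx":-0.3,"ty":0,"tz":0.3,"wx":0,"wy":0,"wz":0}
    - {"tx":-0.5,"ty":0,"tz":0.5,"wx":0,"wy":0,"wz":0}
    - {"tx":-0.5,"ty":0,"tz":0.5,"wx":0,"wy":0,"wz":0}
    - {"tx":-0.5,"ty":0,"tz":0.5,"wx":0,"wy":0,"wz":0}
    - {"tx":-0.5,"ty":0,"tz":0.5,"wx":0,"wy":0,"wz":0}
    - {"tx":-0.5,"ty":0,"tz":0.5,"wx":0,"wy":0,"wz":0}
    - {"tx":-0.5,"ty":0,"tz":0.5,"wx":0,"wy":0,"wz":0}
    - {"tx":-0.5,"ty":0,"tz":0.5,"wx":0,"wy":0,"wz":0}
    - {"tx":0,"ty":0,"tz":0,"wx":0,"wy":0,"wz":0}

```text
time_s: 27.0
ee_pos: [629.9, 65.9, 17.0]
ee_rot: [180.0, 45.0, 109.8]
force: [0.0, -0.0, -0.4]
gripper_width: 74.8
gripper_force: 0.0
```

```bash
python3 -c "
from h import *
s=env.state(); print(s['time_s'],s['ee_pos'],s['ee_rot'],s['qpos'],s['force'])
D=np.array([609.8,125.2]);P=np.array([672,-44.]);u=(P-D);L=np.hypot(*u);u/=L
n=np.array([-u[1],u[0]]);e=s['ee_pos'][:2]-P; print('behind pad',-e@u,'lateral',e@n)
go([*(P-u*54),17],110.2,-45)
f=grab_frame('scene'); I=f['color']; H=cv2.cvtColor(I,cv2.COLOR_RGB2HSV)
m=((H[...,1]<50)&(H[...,2]>85)).astype(np.uint8)*255; m[:170]=0;m[290:]=0;m[:,:240]=0;m[:,:300]=0;m[:,400:]=0
for c in sorted(cv2.findContours(m,0,1)[0],key=cv2.contourArea)[::-1][:3]:
  P_=np.array([onz(f,*x,30)[:2] for x in c[:,0].astype(float)],np.float32); print(cv2.contourArea(c),c[:,0].min(0),c[:,0].max(0),cv2.minEnclosingCircle(P_))
"
```

```text
27.0 [629.92783106  65.87348914  16.98847596] [179.96750142  44.97599323 109.84973374] [ 26.6897833   39.77992502 101.39442906 -54.06800499  60.08703736
  44.12401227] [ 0.03349168 -0.0280886  -0.39117327]
behind pad 117.64251231671457 lateral -1.5780720778364736
turn [-0.0038 -0.0004 -0.0043] rows>=0.0 shift [-4.501  0.156  4.499] rows>=1.5
1164.0 [324 210] [369 243] ((657.5567626953125, 4.88974666595459), 67.82946014404297)
359.0 [367 271] [399 289] ((817.582763671875, -105.74600219726562), 31.670570373535156)
118.0 [387 252] [399 271] ((812.825439453125, -34.21278381347656), 28.642013549804688)
```

move_arm:
  plan:
    - {"tx":-0.3,"ty":0.08,"tz":0.3,"wx":0,"wy":0,"wz":0}
    - {"tx":-0.5,"ty":0.08,"tz":0.5,"wx":0,"wy":0,"wz":0}
    - {"tx":-0.5,"ty":0,"tz":0.5,"wx":0,"wy":0,"wz":0}
    - {"tx":-0.5,"ty":0,"tz":0.5,"wx":0,"wy":0,"wz":0}
    - {"tx":-0.5,"ty":0,"tz":0.5,"wx":0,"wy":0,"wz":0}
    - {"tx":-0.5,"ty":0,"tz":0.5,"wx":0,"wy":0,"wz":0}
    - {"tx":-0.5,"ty":0,"tz":0.5,"wx":0,"wy":0,"wz":0}
    - {"tx":-0.4,"ty":0,"tz":0.4,"wx":0,"wy":0,"wz":0}
    - {"tx":-0.2,"ty":0,"tz":0.2,"wx":0,"wy":0,"wz":0}
    - {"tx":0,"ty":0,"tz":0,"wx":0,"wy":0,"wz":0}
    - {"tx":0,"ty":0,"tz":0,"wx":0,"wy":0,"wz":0}
    - {"tx":0,"ty":0,"tz":0,"wx":0,"wy":0,"wz":0}

```text
time_s: 28.05
ee_pos: [650.1, 16.3, 16.8]
ee_rot: [179.9, 44.9, 109.9]
force: [0.4, 0.6, 0.1]
gripper_width: 75.0
gripper_force: 0.0
```

```bash
cat >> h.py <<'E'
def chk():
    s=env.state(); print(s['time_s'],s['ee_pos'],s['ee_rot'],s['qpos'],s['force'])
    D=np.array([609.8,125.2]);P=np.array([672,-44.]);u=(P-D);u/=np.hypot(*u);n=np.array([-u[1],u[0]])
    e=s['ee_pos'][:2]-P; print('behind pad',-e@u,'lateral',e@n)
    # bottom (visible lower edge) of the dish in the scene view: pixels of steel, grouped by column, at z=0
    f=grab_frame('scene'); H=cv2.cvtColor(f['color'],cv2.COLOR_RGB2HSV)
    m=((H[...,1]<60)&(H[...,2]>62)).astype(np.uint8)*255; m[:185]=0;m[285:]=0;m[:,:300]=0;m[:,378:]=0
    m=cv2.morphologyEx(m,cv2.MORPH_OPEN,np.ones((3,3)))
    for c in sorted(cv2.findContours(m,0,1)[0],key=cv2.contourArea)[::-1][:2]:
        k=np.zeros_like(m); cv2.drawContours(k,[c],-1,255,-1); cols=np.where(k.any(0))[0]
        x0,x1=cols.min(),cols.max(); low=[(x,np.where(k[:,x])[0].max()+.5) for x in cols if x0+6<x<x1-6]
        if len(low)<8: continue
        G=np.array([onz(f,*p,0)[:2] for p in low]); A=np.c_[2*G,np.ones(len(G))]; b=(G**2).sum(1); r=np.linalg.lstsq(A,b,rcond=None)[0]
        # fixed radius 55 fit as well
        from scipy.optimize import least_squares
        q=least_squares(lambda q:np.hypot(*(G-q).T)-55,G.mean(0)-[20,-20],loss='soft_l1').x
        print('blob',cv2.contourArea(c),x0,x1,'circle',r[:2],np.sqrt(r[2]+r[:2]@r[:2]),'R55',q)
    return f
E
python3 -c "
from h import *
chk();dish()"
```

```text
28.05 [650.07036081  16.30233776  16.75510112] [179.9443613   44.94547033 109.92214986] [ 21.7282606   39.59219704 101.90218717 -57.07048916  57.27463189
  42.34786482] [0.41366629 0.57134933 0.14416995]
behind pad 64.16565290645225 lateral 0.22361085350648677
blob 1530.0 317 364 circle [663.0041708  -29.95423412] 54.03119707742065 R55 [662.25783967 -29.06433102]
dish [307 148] [348 177] [671.5 -36.6  70.2  99. ] circle ((665.953125, -34.427886962890625), 51.47089767456055)
```

move_arm:
  plan:
    - {"tx":-0.25,"ty":0.05,"tz":0.25,"wx":0,"wy":0,"wz":0}
    - {"tx":-0.3,"ty":0.05,"tz":0.3,"wx":0,"wy":0,"wz":0}
    - {"tx":-0.3,"ty":0.05,"tz":0.3,"wx":0,"wy":0,"wz":0}
    - {"tx":-0.25,"ty":0,"tz":0.25,"wx":0,"wy":0,"wz":0}
    - {"tx":0,"ty":0,"tz":0,"wx":0,"wy":0,"wz":0}
    - {"tx":0,"ty":0,"tz":0,"wx":0,"wy":0,"wz":0}
    - {"tx":0,"ty":0,"tz":0,"wx":0,"wy":0,"wz":0}
    - {"tx":0,"ty":0,"tz":0,"wx":0,"wy":0,"wz":0}

```text
time_s: 28.82
ee_pos: [656.7, 2.0, 16.7]
ee_rot: [180.0, 44.9, 109.9]
force: [0.7, 0.6, 0.4]
gripper_width: 75.3
gripper_force: 0.0
```

```bash
python3 -c "
from h import *
chk();dish()"
```

```text
28.8167 [656.73002062   2.02043682  16.71593782] [179.95539304  44.94789624 109.91627058] [ 20.27044048  39.64792447 101.77060827 -57.84076423  56.56260217
  41.68707935] [0.6748185  0.56146191 0.36763048]
behind pad 48.46298767936462 lateral 1.546512292912837
blob 1597.0 315 364 circle [669.4669397  -43.20688734] 54.76795319639994 R55 [669.30715173 -42.95842883]
dish [310 141] [353 177] [680.  -45.5  92.8 109.3] circle ((674.0309448242188, -45.083072662353516), 54.774471282958984)
```

move_arm:
  plan:
    - {"tx":0.3,"ty":0,"tz":-0.3,"wx":0,"wy":0,"wz":0}
    - {"tx":0.6,"ty":0,"tz":-0.6,"wx":0,"wy":0,"wz":0}
    - {"tx":1,"ty":0,"tz":-1,"wx":0,"wy":0,"wz":0}
    - {"tx":1.2,"ty":0,"tz":-1.2,"wx":0,"wy":0,"wz":0}
    - {"tx":1.2,"ty":0,"tz":-1.2,"wx":0,"wy":0,"wz":0}
    - {"tx":1.2,"ty":0,"tz":-1.2,"wx":0,"wy":0,"wz":0}
    - {"tx":1.2,"ty":0,"tz":-1.2,"wx":0,"wy":0,"wz":0}
    - {"tx":0.5,"ty":0,"tz":-0.5,"wx":0,"wy":0,"wz":0}
    - {"tx":0,"ty":0,"tz":0,"wx":0,"wy":0,"wz":0}
    - {"tx":0,"ty":0,"tz":0,"wx":0,"wy":0,"wz":0}
    - {"tx":0,"ty":0,"tz":0,"wx":0,"wy":0,"wz":0}
    - {"tx":0,"ty":0,"tz":0,"wx":0,"wy":0,"wz":0}

```text
time_s: 29.92
ee_pos: [622.0, 97.0, 16.8]
ee_rot: [180.0, 45.0, 109.9]
force: [0.8, -0.7, -0.2]
gripper_width: 75.3
gripper_force: 0.0
```

```bash
python3 -c "
from h import *
f=chk();t=dish()
for g,r in ((t,(110,200,290,380)),(f,(200,285,300,380))):
  H=cv2.cvtColor(g['color'],cv2.COLOR_RGB2HSV); m=((H[...,0]>8)&(H[...,0]<30)&(H[...,1]>100)).astype(np.uint8)
  k=np.zeros_like(m); k[r[0]:r[1],r[2]:r[3]]=m[r[0]:r[1],r[2]:r[3]]
  n,l,st,ce=cv2.connectedComponentsWithStats(k); print([(a,np.round(onz(g,*c,10)[:2])) for a,c in zip(st[1:,4],ce[1:])])
"
```

```text
29.9167 [622.00524191  96.99321436  16.82753661] [179.97148421  44.9559726  109.87704492] [ 29.54427389  40.26187161 100.17906034 -52.12654507  61.94472744
  44.6705395 ] [ 0.76890623 -0.70096311 -0.23171014]
behind pad 149.58473345144907 lateral 1.723325423837669
blob 1596.5 315 364 circle [669.32001993 -42.5912207 ] 55.36995227697734 R55 [669.5226883  -42.87992306]
dish [309 141] [353 177] [679.9 -45.4  92.8 110. ] circle ((673.7207641601562, -44.58413314819336), 55.39046096801758)
[(np.int32(16), array([710., -38.])), (np.int32(18), array([675.,  -5.])), (np.int32(19), array([678., -40.]))]
[(np.int32(30), array([670.,  -5.])), (np.int32(30), array([673., -40.])), (np.int32(24), array([704., -37.]))]
```

All three standoffs are still in the dish, which is centred on the pad, and the arm is clear of everything.

```bash
python3 -c "
from workcell import env
print(env.job_done())"
```

```text
the job is handed in; nothing more can be done
None
```

The job is handed in, with no verdict returned: by the last camera measurements all three standoffs are in the dish, which sits within about 3 mm of the pad centre, and the empty bin was left upright with the arm clear.

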